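Release a latched battery drawer through the slot

TASK

The battery drawer of the grey power box on the bench is held shut by a spring latch inside. Take the screwdriver out of its stand, put its blade down through the narrow slot in the top of the box, feel along the slot for the hidden latch tab and press it down until the drawer springs open; touch and push gently, never with more than about 30 N on the box or latch. Then put the screwdriver back in the hole of its stand, upright with the handle resting on the stand, let go of it, and leave the other things on the bench where they lie.

Things in the scene. Friction and masses are not known exactly. Their poses are not given: they have to be found in the camera images.
- power_box: grey sheet-steel box, 170 (x) x 150 (y) x 110 mm high, fixed to the bench; origin under its centre, z up, its front (meter window, terminals, drawer) faces its own -x. Inside, the latch tab yields downward on a spring: about 3 N to start it, 8 N at 7 mm, where it lets the drawer go; it stops firmly at 8.5 mm
- slot (a point): centre of the slot in the box's lid, level with the top face (110 mm above the bench); axes as the box's; slot 60 mm along y, 10 mm wide along x, lid 4 mm thick. The unseen tab below is 14 mm long along y and wider than the slot; its middle is anywhere within 20 mm of the slot's middle along y, its top 18 to 42 mm below the top face. Beside it only a rigid floor 58 mm below the top face
- drawer (a joint): how far the battery drawer (dark front, 118 x 38 mm, no handle, low in the front of the box) has slid out towards the box's -x, m: 0 shut and latched; once the tab is pressed far enough its spring drives it out to 0.045, and it stays out by itself
- driver_handle (a point): middle of the screwdriver's handle, on the tool's axis; y axis points from blade to handle end, upright in the stand. Handle 22 mm thick, 95 mm long (47.5 mm either side), its lower 25 mm tapering to 12 mm; shaft 6.4 mm thick; flat blade 6 x 2 mm, its end 140 mm from this point. 70 to 120 g
- stand_hole (a point): centre of the hole in the grey steel stand (a 60 x 60 mm bridge plate, 10 mm thick, on two legs, fixed to the bench), at the level of its top face, 105 mm above the bench; the upright hole is 9.6 mm wide, open below, with a 0.7 mm chamfer. With the screwdriver home, driver_handle is 47.5 mm above this point
- tape_measure: tape measure, 39 x 79 x 66 mm, loose, a bystander; origin under its centre
- grease_tin: round tin, 68 mm across, 69 mm high, loose, a bystander; origin under its centre
- ratchet: socket ratchet, 239 mm long, 31 mm high, loose, a bystander; origin under its centre
There are look-alikes about, which are no part of the job. Leave any brown look-alike of the part that bears stand_hole alone. Leave any purple look-alike of the part that bears driver_handle alone.

How it is judged:
By the outcome, as a careful person would: the job done as asked, in the order asked, and still so for the second after the job is handed in, with the robot touching nothing.
It also fails if it takes over 64 s, if anything falls off the work surface, if the arm or the gripper's body presses on something with over 40 N, if the wrist force passes 120 N, or if a joint passes its speed limit or range.

ROBOT

A 6-joint arm with a two-finger parallel gripper is mounted at the origin on a cart in front of the work surface, level with it; the furniture and walls round the work are solid. World frame = base frame: x ahead of the robot, y to its left, z up, the work surface at z = 0. Lengths are in m, angles in degrees, forces in N, time in s.
With the tool pointing down it reaches from about 0.25 to 0.725 m from the base axis. Payload 9.7 kg.
Tool frame: the origin (TCP) lies at the centre of the arm's flange, where the gripper is bolted on; the fingertips stand 173 mm ahead of it and the grasp point (between the pads) lies 155 mm ahead of it; z points along the fingers, y is the line along which they close (so a half turn about z gives the same grasp; the last joint's range is limited). The gripper opens to 85 mm and grips with 20 to 120 N. Pads are 22 mm wide; open, the fingers measure 114 mm over their backs; the gripper's body (76 mm by 85 mm) begins 54 mm behind the grasp point. The pads swing forward as they close: fully open they stand 13 mm farther back than shut.
Start: joints at [64.171, 4.979, 10.078, 95.1, 0, 90], TCP at [0.24, 0.495, 0.405] pointing down, gripper open.
Joint ranges: [-179.16, 179.16], [-48.56, 103.87], [-65.8, 70.77], [-126.05, 130.52], [-82.76, 87.17], [-180, 180]. Speed limits (degrees/s): [127.2, 127.2, 147.25, 180, 180, 180].

INTERFACE

Orientations are given as [roll, pitch, yaw] about the fixed x, y, z axes, in that order (R = Rz(yaw) Ry(pitch) Rx(roll)).
In Python, from workcell import monitor, camera, get_calibration, bot gives the robot as it stands.
- The arm moves only by the tool carry_out, never from a script. Its argument "targets" is text: rows parted by semicolons, each of 7 numbers parted by spaces: the shift along the tool's x, y, z in units of 0.04 m (1.0 is 0.04 m), then the turn, a rotation vector about the tool's x, y, z in units of 0.1 rad (1.0 is 0.1 rad), then the opening, from -1 (shut) to 1 (fully open), so that 0 is half open. A call has exactly 8 rows; each row shifts and turns the commanded pose from where the row before left it, along the tool's axes as they then stand; what a row does not reach is not made up. A row lasts 1/12 s, in which the tool goes at most 41.7 mm and 7.16 degrees, less where a joint would pass 70% of its speed; a pose out of reach is approached as far as the arm can. A call with a number of a shift or a turn outside -1 to 1 is refused whole. A call with a gripper value outside its range is refused whole. The fingers move at their own pace and stop on an object; "newtons" is the grip in N (left out, the last holds). Time passes only in rows, so rows that do not move let the fingers close, or fill a call up. It gives the time, the measured TCP pose, the force, the opening and the grip force at its end, in the units of the state.
- monitor.get_obs(): the state, without advancing time (a new reading comes with each control period).
- camera(name): name is "scene" or "side" or "wrist"; returns the picture (420x560x3 uint8, red, green, blue); there is no depth.
- get_calibration(name): a dict with "fx", "fy", "cx", "cy" (pixels), "view" (4x4, takes a point from world to camera coordinates). Camera axes: x right, y down, z forward; pixel columns grow to the right and rows downward; lengths in m; the calibration is good to about 2 mm. A picture is of the moment at which its call begins: read the wrist's pose just before it. get_calibration takes no time and is no camera call; for the wrist camera it gives the pose at the moment of the call.
- bot.job_done(): hands the job in; it is judged then, once.
The state is a dict: "time": time; "q": joint angles; "qd": joint speeds; "joint_efforts": joint torques, N m; "ee_pos": TCP position; "tcp_rot": TCP orientation; "wrist_force": force on the tool from outside, world axes, zero at the start; "torque": the same for the moment, N m; "opening": finger opening in m; "grasp_force": force on a finger pad.
Only numpy, scipy, OpenCV 4.12 (cv2) and the standard library are available. Lean on these libraries where they do the work, as an engineer would, in place of code of your own. Each camera call takes 0.05 s, during which the arm holds its last target. There are 200 camera calls.

## Working session

There is one attempt and no reset: what is moved stays moved. The work goes in short steps, Python scripts to look and compute and a tool call to move; the robot and the scene stay as the last step left them, time stands still between calls to the robot, and variables do not carry over. Pictures are saved under pics/ and viewed, at most 10 in all, crops included, and the job is handed in when it is done.

Besides the shell and the picture viewer there is one more tool, called after ">>>" in YAML: its name, and indented under it one key for each argument. carry_out: Moves the arm, as the interface text tells. Shifts and turns lie within -1 to 1; 1 stands for 0.04 m of shift or 0.1 rad of turn. Its arguments: {"type":"object","properties":{"targets":{"type":"string"},"newtons":{"type":"number"}},"required":["targets"]}

```bash
mkdir -p pics; ls
cat > h.py <<'E'
import numpy as np,cv2
from workcell import monitor,camera,get_calibration,bot
def snap(n,f):
    c=get_calibration(n);im=camera(n);cv2.imwrite('pics/'+f+'.png',im[:,:,::-1]);np.savez('pics/'+f+'.npz',im=im,view=c['view'],K=[c['fx'],c['fy'],c['cx'],c['cy']]);return im,c
def load(f):
    d=np.load('pics/'+f+'.npz');return d['im'],d['view'],d['K']
def ray(V,K,u,v):
    R=V[:3,:3];o=-R.T@V[:3,3];d=R.T@np.array([(u-K[2])/K[0],(v-K[3])/K[1],1]);return o,d/np.linalg.norm(d)
def plane(V,K,u,v,z):
    o,d=ray(V,K,u,v);return o+d*(z-o[2])/d[2]
def proj(V,K,p):
    c=V[:3,:3]@np.array(p)+V[:3,3];return K[0]*c[0]/c[2]+K[2],K[1]*c[1]/c[2]+K[3]
def tri(rs):
    A=sum(np.eye(3)-np.outer(d,d) for o,d in rs);b=sum((np.eye(3)-np.outer(d,d))@o for o,d in rs);return np.linalg.solve(A,b)
E
python3 - <<'E'
from h import *
ims=[]
for n in ['scene','side','wrist']:
    im,c=snap(n,n+'0');print(n,np.array(c['view']).round(3).tolist(),c['fx'],c['cx'])
    ims.append(im)
print(monitor.get_obs())
E
```

```text
pics
scene [[0.829, -0.559, -0.0, -0.425], [-0.342, -0.506, -0.792, 0.281], [0.443, 0.657, -0.61, 1.213], [0.0, 0.0, 0.0, 1.0]] 420.8609041061952 284.2359712603042
side [[-0.974, -0.225, -0.003, 0.512], [-0.11, 0.489, -0.865, 0.159], [0.196, -0.843, -0.502, 1.203], [0.0, 0.0, 0.0, 1.0]] 467.80141702655266 283.43330167251025
wrist [[0.436, 0.9, -0.001, -0.55], [0.859, -0.416, 0.298, -0.038], [0.268, -0.131, -0.955, 0.38], [0.0, 0.0, 0.0, 1.0]] 293.88865095596884 277.9140514230821
{'time': 0.15, 'q': array([6.41713665e+01, 5.00372990e+00, 1.00451138e+01, 9.51006738e+01,
       8.09571903e-04, 9.00009562e+01]), 'qd': array([-0.03179945, -0.12741045,  0.08108136,  0.01336053, -0.03705469,
       -0.06429416]), 'joint_efforts': array([-1.07170479e-03, -5.20762360e+01,  4.65043867e+01,  1.38511526e-02,
        4.12933815e-06,  5.36143503e-07]), 'ee_pos': array([0.23962194, 0.49505388, 0.40414917]), 'tcp_rot': array([-1.79940710e+02, -8.08581958e-04,  1.54170409e+02]), 'wrist_force': array([-0.07762723, -0.47765637, -0.70469225]), 'torque': array([-0.05979078, -0.03575758, -0.02783003]), 'grasp_force': 0.0, 'opening': 0.08515877246216097}
```

View pics/scene0.png

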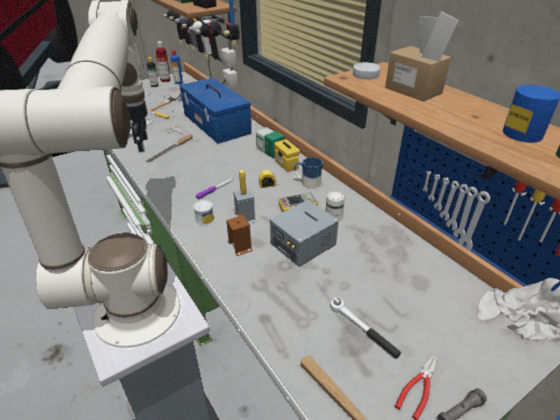

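View pics/side0.png

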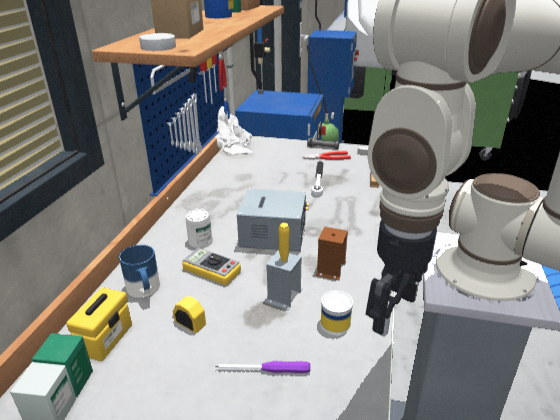

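The yellow driver stands in the grey stand at scene (243,182) and side (284,240). The box is at scene (304,232), with its slot at side (262,202). The brown stand and the purple driver are the decoys.

Run:
```python
from h import *
H={}
for n,(u,v) in dict(scene0=(243,182),side0=(284,240)).items():
    im,V,K=load(n);hsv=cv2.cvtColor(im,cv2.COLOR_RGB2HSV)
    m=cv2.inRange(hsv,(18,120,90),(35,255,255))
    k,l,s,c=cv2.connectedComponentsWithStats(m)
    i=l[v,u];ys,xs=np.where(l==i);print(n,s[i],c[i])
    top=(xs[ys<=ys.min()+1].mean(),ys.min());bot=(xs[ys>=ys.max()-1].mean(),ys.max()+.5)
    H[n]=(V,K,top,c[i],bot)
for j,nm in ((2,'top'),(3,'mid'),(4,'bot')):
    rs=[ray(V,K,*a[j-2]) for V,K,*a in H.values()]
    p=tri(rs);print(nm,p.round(4),[np.linalg.norm(np.cross(p-o,d)).round(4) for o,d in rs])
im,V,K=load('scene0');a=cv2.resize(im[165:275,180:350],None,fx=4,fy=4,interpolation=cv2.INTER_CUBIC)[:,:680]
im,V,K=load('side0');b=cv2.resize(im[180:310,220:360],None,fx=4,fy=4,interpolation=cv2.INTER_CUBIC)
cv2.imwrite('pics/c1.png',a[:,:,::-1]);cv2.imwrite('pics/c2.png',b[:,:,::-1])
```

```text
scene0 [239 171   7  23 107] [242.22429907 181.4953271 ]
side0 [279 223  10  39 347] [283.56195965 240.89048991]
top [0.4771 0.2084 0.2007] [np.float64(0.0004), np.float64(0.0004)]
mid [0.4773 0.2109 0.1559] [np.float64(0.0014), np.float64(0.0014)]
bot [0.4768 0.2138 0.1023] [np.float64(0.003), np.float64(0.003)]
```

View pics/c1.png

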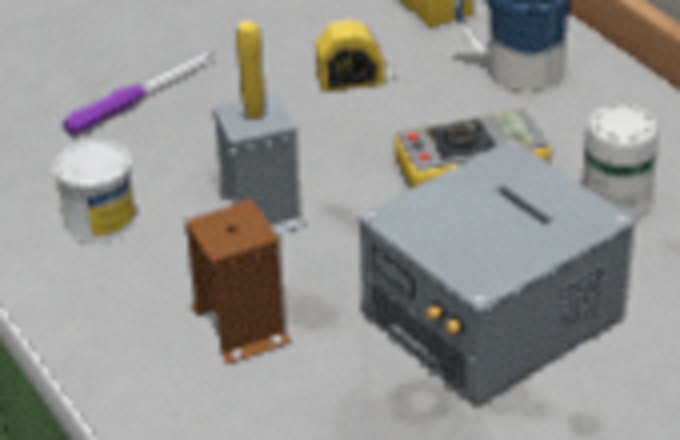

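View pics/c2.png

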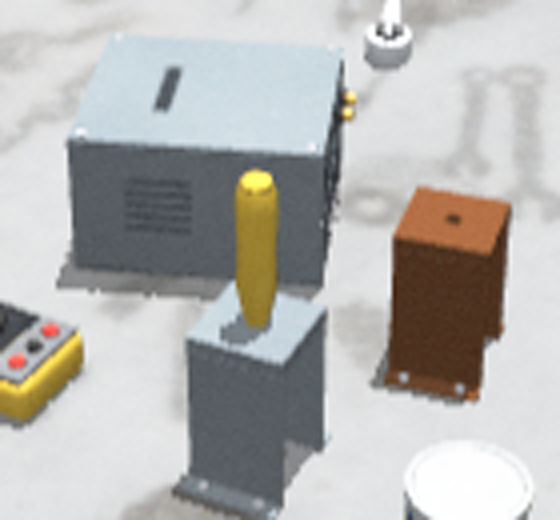

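Both crops show the slot clearly: scene px (305,212) to (317,220), side px (264.5,197) to (260,207.5). The box's top corners can be read off too.

Run:
```python
from h import *
P=dict(scene0=[(305,212),(317.2,220.2),(271.2,220.5),(300,240.7),(337.5,220),(307.5,202)],side0=[(264.5,197),(260,207.5),(238,215.5),(300.5,218.2),(305.7,192),(248,189.2)])
for n,ps in P.items():
    im,V,K=load(n)
    for p in ps: print(n,p,plane(V,K,*p,.11).round(4))
```

```text
scene0 (305, 212) [ 0.5934 -0.0049  0.11  ]
scene0 (317.2, 220.2) [ 0.6003 -0.0627  0.11  ]
scene0 (271.2, 220.5) [0.4753 0.0198 0.11  ]
scene0 (300, 240.7) [ 0.4948 -0.1134  0.11  ]
scene0 (337.5, 220) [ 0.6557 -0.0989  0.11  ]
scene0 (307.5, 202) [0.6341 0.0361 0.11  ]
side0 (264.5, 197) [ 0.5921 -0.054   0.11  ]
side0 (260, 207.5) [0.5888 0.0052 0.11  ]
side0 (238, 215.5) [0.6338 0.058  0.11  ]
side0 (300.5, 218.2) [0.4718 0.0353 0.11  ]
side0 (305.7, 192) [ 0.4851 -0.1083  0.11  ]
side0 (248, 189.2) [ 0.6506 -0.0886  0.11  ]
```

>>> carry_out:
  targets: "-0.53 -0.24 -0.08 0 0 0 1;-0.53 -0.24 -0.08 0 0 0 1;-0.53 -0.24 -0.08 0 0 0 1;-0.53 -0.24 -0.08 0 0 0 1;-0.53 -0.24 -0.08 0 0 0 1;-0.53 -0.24 -0.08 0 0 0 1;-0.53 -0.24 -0.08 0 0 0 1;-0.53 -0.24 -0.08 0 0 0 1"

```text
time: 0.82
ee_pos: [0.3594, 0.3511, 0.4302]
tcp_rot: [-180.0, -0.0, 154.2]
wrist_force: [1.6, -0.0, -0.5]
opening: 0.0854
grasp_force: 0.0
```

>>> carry_out:
  targets: "-0.53 -0.24 -0.08 0 0 0 1;-0.53 -0.24 -0.08 0 0 0 1;-0.53 -0.24 -0.08 0 0 0 1;-0.53 -0.24 -0.08 0 0 0 1;-0.53 -0.24 -0.08 0 0 0 1;-0.53 -0.24 -0.08 0 0 0 1;-0.53 -0.24 -0.08 0 0 0 1;-0.53 -0.24 -0.08 0 0 0 1"

```text
time: 1.48
ee_pos: [0.4786, 0.208, 0.4558]
tcp_rot: [-180.0, -0.0, 154.2]
wrist_force: [0.4, -0.2, 0.7]
opening: 0.0855
grasp_force: 0.0
```

>>> carry_out:
  targets: "0 0 0 0 0 1 1;0 0 0 0 0 1 1;0 0 0 0 0 1 1;0 0 0 0 0 1 1;0 0 0 0 0 1 1;0 0 0 0 0 1 1;0 0 0 0 0 1 1;0 0 0 0 0 1 1"

```text
time: 2.15
ee_pos: [0.478, 0.209, 0.4556]
tcp_rot: [-180.0, 0.0, 108.0]
wrist_force: [0.2, -0.4, 0.4]
opening: 0.0853
grasp_force: 0.0
```

>>> carry_out:
  targets: "0 0 0 0 0 1 1;0 0 0 0 0 1 1;0 0 0 0 0 1 1;0 0 0 0 0 1 1;0 0 0 0 0 1 1;0 0 0 0 0 1 1;0 0 0 0 0 1 1;0 0 0 0 0 1 1"

```text
time: 2.82
ee_pos: [0.478, 0.209, 0.4556]
tcp_rot: [-180.0, 0.0, 62.2]
wrist_force: [-0.0, -0.1, 1.0]
opening: 0.0851
grasp_force: 0.0
```

>>> carry_out:
  targets: "0 0 0 0 0 1 1;0 0 0 0 0 1 1;0 0 0 0 0 1 1;0 0 0 0 0 1 1;0 0 0 0 0 1 1;0 0 0 0 0 1 1;0 0 0 0 0 1 1;0 0 0 0 0 1 1"

```text
time: 3.48
ee_pos: [0.4901, 0.1767, 0.4555]
tcp_rot: [-178.6, 0.1, 19.7]
wrist_force: [1.5, -0.2, -0.5]
opening: 0.0852
grasp_force: 0.0
```

>>> carry_out:
  targets: "0 0 0 0 0 1 1;0 0 0 0 0 0.7 1;0 0 0 0 0 0 1;0 0 0 0 0 0 1;0 0 0 0 0 0 1;0 0 0 0 0 0 1;0 0 0 0 0 0 1;0 0 0 0 0 0 1"

```text
time: 4.15
ee_pos: [0.5037, 0.1267, 0.4556]
tcp_rot: [-176.7, 0.4, 13.5]
wrist_force: [-0.4, -0.6, 0.6]
opening: 0.0857
grasp_force: 0.0
```

Run:
```python
from h import *
o=monitor.get_obs();print(o['time'],o['ee_pos'],o['tcp_rot'],o['q'])
im,c=snap('wrist','w1')
V=np.array(c['view']);K=[c['fx'],c['fy'],c['cx'],c['cy']]
print('expected top px',proj(V,K,(.477,.209,.2)),'slot',proj(V,K,(.594,-.03,.11)))
```

```text
4.15 [0.50366923 0.12671349 0.45562426] [-176.709261      0.39015983   13.47031918] [ 13.41479963   2.44976844  13.12950136 101.07308472   3.29035939
 179.94439007]
expected top px (np.float64(192.02899915602393), np.float64(220.82593306375531)) slot (np.float64(469.6116687222327), np.float64(141.36652778147393))
```

View pics/w1.png

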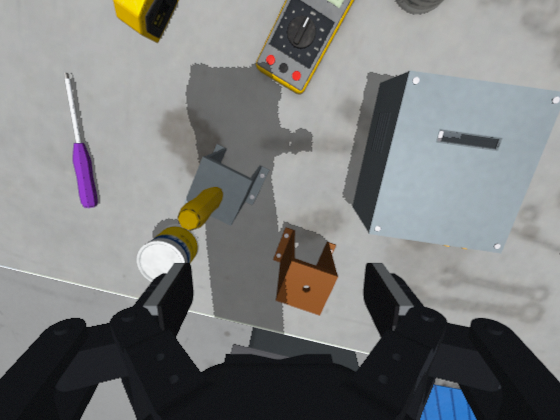

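This view shows the handle top at about (188,217). The slot runs from (438,135) to (499,144), and the lid screws are at (416,80), (556,99), (497,246) and (376,229). Joint 6 is at its limit, so I'll turn back to yaw ≈ 187.

Run:
```python
from h import *
im,V,K=load('w1')
hsv=cv2.cvtColor(im,cv2.COLOR_RGB2HSV)
g=cv2.cvtColor(im,cv2.COLOR_RGB2GRAY)
sub=np.zeros_like(g);sub[120:160,428:510]=(g[120:160,428:510]<110)*255
k,l,s,c=cv2.connectedComponentsWithStats(sub);i=1+s[1:,4].argmax();ys,xs=np.where(l==i);r=cv2.minAreaRect(np.c_[xs,ys].astype(np.float32));print(s[i],r)
for p in [c[i],*cv2.boxPoints(r)]: print('slot',plane(V,K,*p,.11).round(4))
s4=[plane(V,K,*p,.11)[:2] for p in [(416,80),(556,99),(497,246),(376,229)]]
s4=np.array(s4);print(s4.round(4),s4.mean(0)); 
e=[(s4[0]-s4[3]),(s4[1]-s4[2]),(s4[0]-s4[1]),(s4[3]-s4[2])]
print([ (np.degrees(np.arctan2(a[1],a[0])).round(2),np.linalg.norm(a).round(4)) for a in e])
m=cv2.inRange(hsv,(18,120,60),(35,255,255));m[:, :160]=0
k,l,s,c=cv2.connectedComponentsWithStats(m);i=l[205,203];ys,xs=np.where(l==i);print(s[i])
for z,p in((.2,(188,217)),):print('top',plane(V,K,*p,z))
```

```text
[441 134  59  15 569] ((470.1050720214844, 140.08905029296875), (58.07622146606445, 11.385994911193848), 6.581944942474365)
slot [ 0.5954 -0.0319  0.11  ]
slot [ 0.5863 -0.0028  0.11  ]
slot [5.97e-01 3.00e-04 1.10e-01]
slot [ 0.6041 -0.0567  0.11  ]
slot [ 0.5936 -0.0604  0.11  ]
[[ 0.6356  0.0425]
 [ 0.6495 -0.0909]
 [ 0.4952 -0.1064]
 [ 0.4807  0.0286]] [ 0.56524869 -0.03157231]
[(np.float64(5.11), np.float64(0.1555)), (np.float64(5.73), np.float64(0.1551)), (np.float64(95.93), np.float64(0.1341)), (np.float64(96.1), np.float64(0.1358))]
[ 160  187   63   75 1578]
top [0.47947418 0.21275798 0.2       ]
```

>>> carry_out:
  targets: "0 0 0 0 0 -1 1;0 0 0 0 0 -1 1;0 0 0 0 0 -1 1;0 0 0 0 0 -1 1;0 0 0 0 0 -1 1;0 0 0 0 0 -1 1;0 0 0 0 0 -1 1;0 0 0 0 0 -1 1"

```text
time: 4.87
ee_pos: [0.5037, 0.1264, 0.4556]
tcp_rot: [-177.4, -2.1, 59.5]
wrist_force: [-1.4, -0.6, -0.3]
opening: 0.0858
grasp_force: 0.0
```

>>> carry_out:
  targets: "0 0 0 0 0 -1 1;0 0 0 0 0 -1 1;0 0 0 0 0 -1 1;0 0 0 0 0 -1 1;0 0 0 0 0 -1 1;0 0 0 0 0 -1 1;0 0 0 0 0 -1 1;0 0 0 0 0 -1 1"

```text
time: 5.53
ee_pos: [0.5037, 0.1264, 0.4556]
tcp_rot: [-179.7, -3.3, 105.4]
wrist_force: [0.2, -0.1, -0.7]
opening: 0.0856
grasp_force: 0.0
```

>>> carry_out:
  targets: "0 0 0 0 0 -1 1;0 0 0 0 0 -1 1;0 0 0 0 0 -1 1;0 0 0 0 0 -1 1;0 0 0 0 0 -1 1;0 0 0 0 0 -1 1;0 0 0 0 0 -1 1;0 0 0 0 0 -1 1"

```text
time: 6.2
ee_pos: [0.5038, 0.1264, 0.4556]
tcp_rot: [177.8, -2.5, 151.3]
wrist_force: [-0.2, -0.7, 0.3]
opening: 0.0854
grasp_force: 0.0
```

>>> carry_out:
  targets: "0 0 0 0 0 -1 1;0 0 0 0 0 -1 1;0 0 0 0 0 -1 1;0 0 0 0 0 -1 1;0 0 0 0 0 -1 1;0 0 0 0 0 -1 1;0 0 0 0 0 0 1;0 0 0 0 0 0 1"

```text
time: 6.87
ee_pos: [0.5038, 0.1263, 0.4556]
tcp_rot: [176.8, -0.9, -174.9]
wrist_force: [-0.4, 0.4, -0.4]
opening: 0.0856
grasp_force: 0.0
```

```bash
cat >> h.py <<'E'
from scipy.spatial.transform import Rotation as Ro
def go(p,rpy=(180,0,-174.2)):
    o=monitor.get_obs();R=Ro.from_euler('xyz',o['tcp_rot'],degrees=True);D=Ro.from_euler('xyz',rpy,degrees=True)
    print('t',o['time'],'ee',o['ee_pos'].round(4),o['tcp_rot'].round(2),'rot first (u)',((R.inv()*D).as_rotvec()/.1).round(3),'then shift (u)',(D.inv().apply(np.array(p)-o['ee_pos'])/.04).round(3))
E
python3 -c "
from h import *
go((.478,.212,.45))"
```

```text
t 6.8667 ee [0.5038 0.1263 0.4556] [ 176.8    -0.86 -174.85] rot first (u) [ 0.559 -0.147 -0.118] then shift (u) [0.425 2.197 0.14 ]
```

>>> carry_out:
  targets: "0 0 0 0.56 -0.15 -0.12 1;0.1 0.55 0.04 0 0 0 1;0.1 0.55 0.04 0 0 0 1;0.1 0.55 0.03 0 0 0 1;0.12 0.55 0.03 0 0 0 1;0 0 0 0 0 0 1;0 0 0 0 0 0 1;0 0 0 0 0 0 1"

```text
time: 7.53
ee_pos: [0.478, 0.2117, 0.4501]
tcp_rot: [-180.0, 0.0, -174.1]
wrist_force: [0.6, -0.1, 0.5]
opening: 0.0854
grasp_force: 0.0
```

Run:
```python
from h import *
go((.478,.212,.45))
im,c=snap('wrist','w2');V=np.array(c['view']);K=[c['fx'],c['fy'],c['cx'],c['cy']]
hsv=cv2.cvtColor(im,cv2.COLOR_RGB2HSV)
m=cv2.inRange(hsv,(18,120,60),(35,255,255))
u,v=map(int,proj(V,K,(.478,.212,.19)));print(u,v)
k,l,s,c=cv2.connectedComponentsWithStats(m);print([(a.tolist(),b.round(1).tolist()) for a,b in zip(s[1:],c[1:]) if a[4]>50])
print('axis pts',[np.round(proj(V,K,(.478,.212,z)),1).tolist() for z in(.105,.13,.2)])
```

```text
t 7.5333 ee [0.478  0.2117 0.4501] [-1.7999e+02  3.0000e-02 -1.7411e+02] rot first (u) [-0.002  0.005  0.015] then shift (u) [-0.001  0.008  0.002]
277 216
[([317, 66, 26, 40, 148], [323.5, 90.3]), ([10, 158, 10, 7, 62], [14.1, 161.0]), ([29, 158, 10, 7, 64], [33.1, 161.0]), ([266, 185, 27, 44, 921], [279.1, 207.3]), ([199, 253, 69, 74, 568], [238.1, 270.4]), ([332, 274, 41, 55, 931], [355.7, 306.6]), ([354, 356, 12, 16, 96], [358.7, 361.9]), ([420, 390, 26, 30, 465], [433.0, 408.9])]
axis pts [[277.9, 191.5], [277.9, 197.3], [277.9, 220.0]]
```

View pics/w2.png

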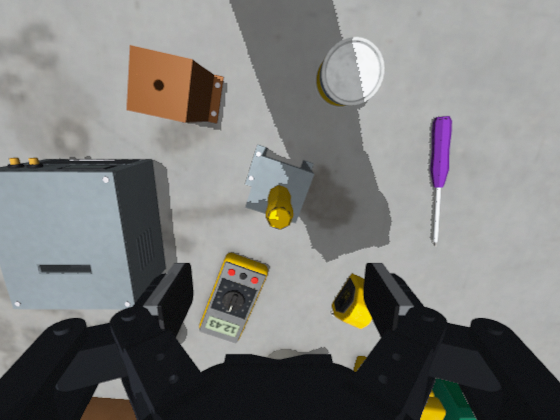

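The driver handle lies just where expected, with its top near (279,218), about 1 mm further in +y. I'll descend and grip.

>>> carry_out:
  targets: "0 0.02 0.5 0 0 0 1;0 0 0.5 0 0 0 1;0 0 0.5 0 0 0 1;0 0 0.5 0 0 0 1;0 0 0.5 0 0 0 1;0 0 0.5 0 0 0 1;0 0 0.37 0 0 0 1;0 0 0 0 0 0 1"

```text
time: 8.25
ee_pos: [0.4777, 0.2115, 0.3121]
tcp_rot: [-179.9, -0.2, -174.2]
wrist_force: [-0.3, -0.6, -0.2]
opening: 0.0851
grasp_force: 0.0
```

>>> carry_out:
  newtons: 60
  targets: "0 0 0 0 0 0 -1;0 0 0 0 0 0 -1;0 0 0 0 0 0 -1;0 0 0 0 0 0 -1;0 0 0 0 0 0 -1;0 0 0 0 0 0 -1;0 0 0 0 0 0 -1;0 0 0 0 0 0 -1"

```text
time: 8.92
ee_pos: [0.4781, 0.2126, 0.3161]
tcp_rot: [180.0, 0.1, -174.0]
wrist_force: [0.0, -2.0, 5.8]
opening: 0.0222
grasp_force: 58.5
```

>>> carry_out:
  targets: "0 0 -0.2 0 0 0 -1;0 0 -0.4 0 0 0 -1;0 0 -0.5 0 0 0 -1;0 0 -0.5 0 0 0 -1;0 0 -0.5 0 0 0 -1;0 0 -0.5 0 0 0 -1;0 0 -0.45 0 0 0 -1;0 0 -0.2 0 0 0 -1"

```text
time: 9.58
ee_pos: [0.4778, 0.2126, 0.4479]
tcp_rot: [179.9, 0.2, -174.0]
wrist_force: [0.2, 0.3, -1.0]
opening: 0.0223
grasp_force: 58.7
```

```bash
python3 -c "
from h import *
go((.595,-.031,.445))"
```

```text
t 9.5833 ee [0.4778 0.2126 0.4479] [ 1.7994e+02  1.6000e-01 -1.7404e+02] rot first (u) [0.01  0.029 0.029] then shift (u) [-2.3   -6.356  0.072]
```

>>> carry_out:
  targets: "-0.1 -0.3 0 0 0 0 -1;-0.17 -0.48 0 0 0 0 -1;-0.17 -0.48 0 0 0 0 -1;-0.17 -0.48 0 0 0 0 -1;-0.17 -0.48 0 0 0 0 -1;-0.17 -0.48 0 0 0 0 -1;-0.17 -0.48 0 0 0 0 -1;-0.17 -0.48 0 0 0 0 -1"

```text
time: 10.25
ee_pos: [0.5449, 0.0707, 0.4439]
tcp_rot: [-180.0, -0.1, -174.1]
wrist_force: [-0.5, 0.3, -1.7]
opening: 0.0222
grasp_force: 58.8
```

>>> carry_out:
  targets: "-0.2 -0.48 0.02 0 0 0 -1;-0.2 -0.48 0.02 0 0 0 -1;-0.2 -0.48 0 0 0 0 -1;-0.2 -0.48 0 0 0 0 -1;-0.15 -0.4 0 0 0 0 -1;-0.06 -0.37 0 0 0 0 -1;0 0 0 0 0 0 -1;0 0 0 0 0 0 -1"

```text
time: 10.92
ee_pos: [0.5958, -0.0314, 0.4427]
tcp_rot: [180.0, -0.1, -174.1]
wrist_force: [0.8, 0.0, -1.2]
opening: 0.022
grasp_force: 58.8
```

Run:
```python
from h import *
go((.595,-.031,.445))
im,c=snap('wrist','w3');V=np.array(c['view']);K=[c['fx'],c['fy'],c['cx'],c['cy']]
o=monitor.get_obs();e=o['ee_pos']
print('slot exp',proj(V,K,(.595,-.031,.11)),'tip exp',proj(V,K,e-[0,0,.3035]))
s,c=snap('scene','s3');V=np.array(c['view']);K=[c['fx'],c['fy'],c['cx'],c['cy']];print('scene tip exp',proj(V,K,e-[0,0,.3035]))
S=cv2.resize(s[150:250,250:380],None,fx=4,fy=4,interpolation=cv2.INTER_CUBIC)[:,:]
W=im[80:290,180:400];W=cv2.resize(W,None,fx=2.5,fy=2.5,interpolation=cv2.INTER_CUBIC)
cv2.imwrite('pics/w3c.png',cv2.resize(W,None,fx=1,fy=1)[:,:,::-1])
```

```text
t 10.9167 ee [ 0.5958 -0.0314  0.4427] [ 1.7998e+02 -6.0000e-02 -1.7413e+02] rot first (u) [ 0.004 -0.011  0.013] then shift (u) [ 0.019  0.013 -0.057]
slot exp (np.float64(277.93002480416703), np.float64(193.9791110017147)) tip exp (np.float64(278.153270612382), np.float64(202.18011118273378))
scene tip exp (np.float64(310.52133805089807), np.float64(208.52080759365174))
```

View pics/w3c.png

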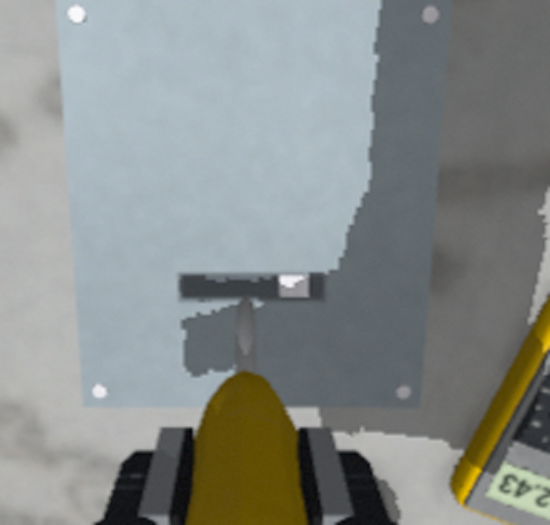

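The tip is at crop (246,300). The slot spans crop x 180–325 with its centre at (252,285), and a bright patch at x 279–309 is probably the tab. I'll triangulate that patch and check it isn't the floor.

Run:
```python
from h import *
for f,(r0,r1,c0,c1) in dict(w1=(130,152,432,506),w3=(186,202,250,312)).items():
    g=cv2.cvtColor(load(f)[0],cv2.COLOR_RGB2GRAY)
    print(f,r0,c0)
    for r in range(r0,r1): print(r,' '.join('%3d'%x for x in g[r,c0:c1]))
```

```text
w1 130 432
130 172 173 173 172 172 171 170 150 132 132 135 131 126 131 136 141 151 155 160 165 166 167 169 171 173 174 175 176 177 176 176 175 175 173 171 171 171 170 171 173 173 174 174 174 174 172 169 170 170 170 170 170 170 173 172 169 170 169 170 170 170 171 171 171 171 169 170 169 169 168 167 165 166 165
131 170 173 173 173 170 172 162 168 206 222 208 160 123 121 121 125 124 123 123 125 130 136 140 150 150 157 164 168 167 169 171 172 173 174 171 170 171 172 172 174 173 175 174 173 172 171 170 169 169 169 170 171 172 173 172 172 170 169 169 169 171 170 171 170 171 171 168 168 167 166 166 166 165 166
132 172 172 174 172 171 171 153 198 231 235 234 185 118 114 113 114 116 109 106 116 121 121 123 123 103 109 126 133 136 141 150 154 159 162 163 163 166 170 170 170 173 174 173 172 172 171 171 171 170 170 171 172 173 172 172 171 170 170 169 169 169 170 169 169 169 169 168 166 166 166 166 166 168 167
133 172 172 173 173 171 170 156 214 236 235 221 158 111 111 112 112 114 114 114 113 113 112 112 113 108 105 115 120 122 119 116 116 117 121 126 133 140 149 152 153 159 163 164 165 168 169 1
[... 8853 characters left out ...]
 102 105 111 110 110 110 110 110 112 111 111 113 109 101  82  78  87 100 111 111  92  74  75  75  73  72  75  75  75  76  74  74  74  74  75  75  75  74  75  75  75  76  73  73  71  77  81  94 101
200 170 154 142 142 141 143 143 143 140 125 110 112 131 127 133 144 145 145 144 145 144 146 144 146 145 128  97  85  85  89 106 133 145 128 112  98  89  90  89  89  89  90  90  88  89  88  88  88  90  89  89  88  89  89  89  88  88  88  86  86  95 101
201 173 169 164 163 164 164 163 165 166 164 165 165 166 166 167 167 167 168 168 168 167 157 152 152 151 116  84  86  87  86  82 136 164 167 156 125  99 100  99 102  99 101 101 100 100 101  99 100  99 101 101 101 100 100  99  99  99  98  96  97 100 101
```

Run:
```python
from h import *
_,V1,K1=load('w1');_,V3,K3=load('w3')
for a,b in(((442,136),(291.2,194)),((442.5,134.5),(291.2,192))):
    rs=[ray(V1,K1,*a),ray(V3,K3,*b)];p=tri(rs);print('tab edge',p.round(4),[np.linalg.norm(np.cross(p-o,d)).round(4) for o,d in rs])
print('slot ends w3',[plane(V3,K3,u,194.2,.11).round(4) for u in(251.3,280.9,310.5)])
for z in(.068,.08,.092):print('tab mid',z,plane(V3,K3,297.2,194,z).round(4),'len',(plane(V3,K3,303.1,194,z)-plane(V3,K3,291.2,194,z))[1].round(4))
print('tip if z',[(z,plane(V3,K3,278,199.5,z).round(4)) for z in(.13,.139)])
e=monitor.get_obs()['ee_pos']
s,c=snap('side','d3');V=np.array(c['view']);K=[c['fx'],c['fy'],c['cx'],c['cy']]
ps=[np.array(proj(V,K,e-[0,0,h])) for h in (.3035,.2035)];print('side tip/ shaft exp',ps)
S=load('s3')
print([proj(S[1],S[2],e-[0,0,h]) for h in (.3035,.2035)])
a=cv2.resize(s[150:225,225:300],None,fx=5,fy=5,interpolation=cv2.INTER_CUBIC)
b=cv2.resize(S[0][150:225,275:350],None,fx=5,fy=5,interpolation=cv2.INTER_CUBIC)
cv2.imwrite('pics/c3.png',np.hstack([a,b])[:,:,::-1])
```

```text
tab edge [ 0.5966 -0.0143  0.0857] [np.float64(0.003), np.float64(0.003)]
tab edge [ 0.5968 -0.015   0.0826] [np.float64(0.0012), np.float64(0.0012)]
slot ends w3 [array([ 0.5981, -0.059 ,  0.11  ]), array([ 0.5949, -0.0278,  0.11  ]), array([0.5917, 0.0033, 0.11  ])]
tab mid 0.068 [ 0.6032 -0.0068  0.068 ] len 0.0143
tab mid 0.08 [ 0.6002 -0.0079  0.08  ] len 0.0138
tab mid 0.092 [ 0.5973 -0.009   0.092 ] len 0.0133
tip if z [(0.13, array([ 0.5956, -0.0309,  0.13  ])), (0.139, array([ 0.5932, -0.0311,  0.139 ]))]
side tip/ shaft exp [array([260.7691265 , 191.35949626]), array([259.72339969, 157.67490244])]
[(np.float64(310.41921019584805), np.float64(208.4040353693668)), (np.float64(311.63015766741273), np.float64(182.71642857122782))]
```

View pics/c3.png

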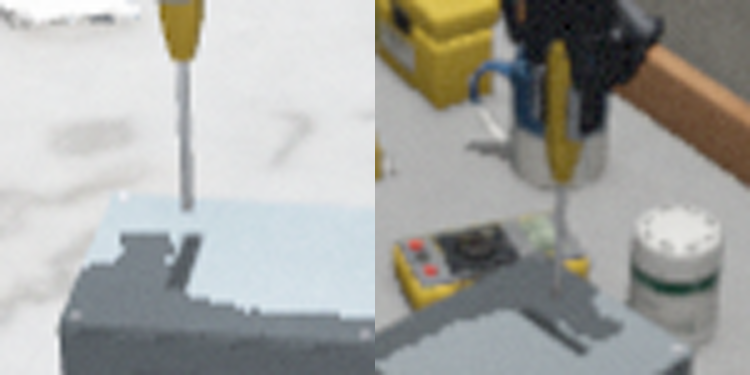

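>>> carry_out:
  targets: "-0.02 0.3 0 0 0 0 -1;-0.03 0.27 0 0 0 0 -1;0 0 0.2 0 0 0 -1;0 0 0.2 0 0 0 -1;0 0 0.13 0 0 0 -1;0 0 0 0 0 0 -1;0 0 0 0 0 0 -1;0 0 0 0 0 0 -1"

```text
time: 11.73
ee_pos: [0.5954, -0.0078, 0.4226]
tcp_rot: [-180.0, 0.0, -174.1]
wrist_force: [0.6, -0.9, -1.3]
opening: 0.022
grasp_force: 58.8
```

Run:
```python
from h import *
go((.5956,-.008,.4207))
im,c=snap('wrist','w4');V=np.array(c['view']);K=[c['fx'],c['fy'],c['cx'],c['cy']]
e=monitor.get_obs()['ee_pos'];print(e,[proj(V,K,p) for p in((.5949,-.0278,.11),e-[.0026,0,.3035])])
W=cv2.resize(im[150:230,210:310],None,fx=6,fy=6,interpolation=cv2.INTER_CUBIC)
cv2.imwrite('pics/w4c.png',W[:,:,::-1])
```

```text
t 11.7333 ee [ 0.5954 -0.0078  0.4226] [-1.8000e+02  3.0000e-02 -1.7406e+02] rot first (u) [-0.     0.005  0.024] then shift (u) [-0.005 -0.005  0.046]
[ 0.59540135 -0.00782099  0.4227878 ] [(np.float64(257.5046412305415), np.float64(196.77580419394775)), (np.float64(277.7959205575163), np.float64(199.2163091705505))]
```

View pics/w4c.png

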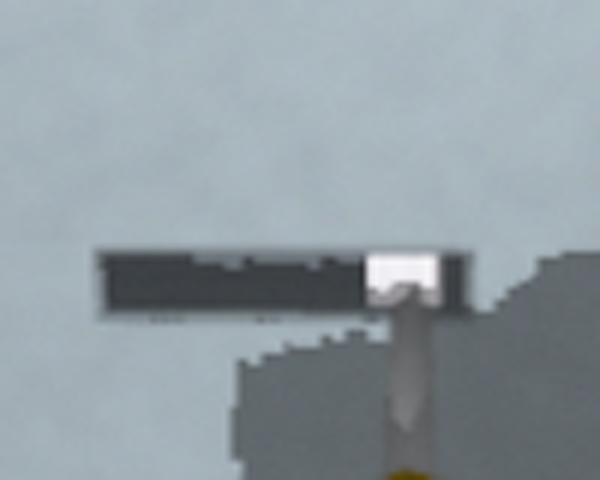

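Blade end at crop (410,290) sits over the bright tab (366–438), inside the slot's width. I'll go down gently.

>>> carry_out:
  targets: "0 0 0.12 0 0 0 -1;0 0 0.12 0 0 0 -1;0 0 0.12 0 0 0 -1;0 0 0.12 0 0 0 -1;0 0 0.1 0 0 0 -1;0 0 0 0 0 0 -1;0 0 0 0 0 0 -1;0 0 0 0 0 0 -1"

```text
time: 12.45
ee_pos: [0.5954, -0.0076, 0.3994]
tcp_rot: [180.0, 0.0, -174.0]
wrist_force: [1.0, -0.0, -0.2]
opening: 0.0219
grasp_force: 58.8
```

>>> carry_out:
  targets: "0 0 0.03 0 0 0 -1;0 0 0.03 0 0 0 -1;0 0 0.03 0 0 0 -1;0 0 0.03 0 0 0 -1;0 0 0 0 0 0 -1;0 0 0 0 0 0 -1;0 0 0 0 0 0 -1;0 0 0 0 0 0 -1"

```text
time: 13.12
ee_pos: [0.5954, -0.0076, 0.3945]
tcp_rot: [180.0, 0.0, -174.0]
wrist_force: [-0.4, 0.5, -1.1]
opening: 0.022
grasp_force: 58.8
```

>>> carry_out:
  targets: "0 0 0.025 0 0 0 -1;0 0 0.025 0 0 0 -1;0 0 0.025 0 0 0 -1;0 0 0.025 0 0 0 -1;0 0 0 0 0 0 -1;0 0 0 0 0 0 -1;0 0 0 0 0 0 -1;0 0 0 0 0 0 -1"

```text
time: 13.78
ee_pos: [0.5954, -0.0076, 0.3905]
tcp_rot: [-180.0, 0.0, -174.0]
wrist_force: [0.2, 0.4, -1.5]
opening: 0.022
grasp_force: 58.8
```

>>> carry_out:
  targets: "0 0 0.025 0 0 0 -1;0 0 0.025 0 0 0 -1;0 0 0.025 0 0 0 -1;0 0 0.025 0 0 0 -1;0 0 0 0 0 0 -1;0 0 0 0 0 0 -1;0 0 0 0 0 0 -1;0 0 0 0 0 0 -1"

```text
time: 14.45
ee_pos: [0.5954, -0.0076, 0.3865]
tcp_rot: [180.0, 0.0, -174.0]
wrist_force: [0.7, 1.3, -0.7]
opening: 0.022
grasp_force: 58.8
```

Tip is now at about z 0.083 with no contact yet, so I'll continue.

>>> carry_out:
  targets: "0 0 0.025 0 0 0 -1;0 0 0.025 0 0 0 -1;0 0 0.025 0 0 0 -1;0 0 0 0 0 0 -1;0 0 0 0 0 0 -1;0 0 0 0 0 0 -1;0 0 0 0 0 0 -1;0 0 0 0 0 0 -1"

```text
time: 15.12
ee_pos: [0.5955, -0.0076, 0.3837]
tcp_rot: [-180.0, 0.1, -174.0]
wrist_force: [0.6, -0.1, 3.0]
opening: 0.0219
grasp_force: 59.2
```

>>> carry_out:
  targets: "0 0 0.025 0 0 0 -1;0 0 0.025 0 0 0 -1;0 0 0.025 0 0 0 -1;0 0 0 0 0 0 -1;0 0 0 0 0 0 -1;0 0 0 0 0 0 -1;0 0 0 0 0 0 -1;0 0 0 0 0 0 -1"

```text
time: 15.78
ee_pos: [0.5955, -0.0076, 0.3805]
tcp_rot: [-180.0, 0.0, -174.0]
wrist_force: [0.7, -0.2, 5.2]
opening: 0.0222
grasp_force: 59.3
```

>>> carry_out:
  targets: "0 0 0.02 0 0 0 -1;0 0 0.02 0 0 0 -1;0 0 0 0 0 0 -1;0 0 0 0 0 0 -1;0 0 0 0 0 0 -1;0 0 0 0 0 0 -1;0 0 0 0 0 0 -1;0 0 0 0 0 0 -1"

```text
time: 16.45
ee_pos: [0.5955, -0.0076, 0.379]
tcp_rot: [-180.0, 0.0, -174.0]
wrist_force: [-0.1, -0.4, 6.0]
opening: 0.0222
grasp_force: 59.3
```

>>> carry_out:
  targets: "0 0 0.02 0 0 0 -1;0 0 0 0 0 0 -1;0 0 0 0 0 0 -1;0 0 0 0 0 0 -1;0 0 0 0 0 0 -1;0 0 0 0 0 0 -1;0 0 0 0 0 0 -1;0 0 0 0 0 0 -1"

```text
time: 17.12
ee_pos: [0.5955, -0.0076, 0.3783]
tcp_rot: [-180.0, 0.1, -174.0]
wrist_force: [0.6, -0.1, 5.2]
opening: 0.0222
grasp_force: 59.4
```

```bash
cat > d.py <<'E'
from h import *
import sys
a=load('s3')[0].astype(int);im,c=snap('scene',sys.argv[1]);V=np.array(c['view']);K=[c['fx'],c['fy'],c['cx'],c['cy']]
# drawer front, centre of the box's -x face, low
f=np.array([.565-.085,-.0316-.0086,.035]);print('drawer px shut/open',proj(V,K,f),proj(V,K,f-[.0448,.0045,0]))
d=np.abs(im.astype(int)-a).sum(2);m=((d>60)*255).astype(np.uint8);k,l,s,c=cv2.connectedComponentsWithStats(m);print([x.tolist() for x in s[1:] if x[4]>40])
print(monitor.get_obs()['wrist_force'])
E
python3 d.py s4
```

```text
drawer px shut/open (np.float64(282.74681473254907), np.float64(247.38525404603675)) (np.float64(271.9708935941898), np.float64(253.4105376796418))
[[135, 0, 215, 202, 11950], [64, 65, 71, 142, 2321], [99, 64, 32, 21, 246], [207, 94, 41, 23, 299], [125, 105, 41, 73, 537], [117, 180, 26, 69, 378], [272, 211, 29, 12, 73], [88, 216, 27, 20, 169], [250, 221, 20, 9, 52], [80, 222, 7, 28, 52], [188, 236, 41, 17, 91], [203, 244, 69, 32, 162], [133, 273, 29, 18, 96], [106, 278, 17, 36, 125]]
[ 0.22087763 -0.42283224  4.84567577]
```

>>> carry_out:
  targets: "0 0 0.02 0 0 0 -1;0 0 0 0 0 0 -1;0 0 0 0 0 0 -1;0 0 0 0 0 0 -1;0 0 0 0 0 0 -1;0 0 0 0 0 0 -1;0 0 0 0 0 0 -1;0 0 0 0 0 0 -1"

```text
time: 17.83
ee_pos: [0.5954, -0.0076, 0.3776]
tcp_rot: [-180.0, 0.1, -174.0]
wrist_force: [-0.3, 1.5, 6.7]
opening: 0.0224
grasp_force: 59.4
```

>>> carry_out:
  targets: "0 0 0.02 0 0 0 -1;0 0 0 0 0 0 -1;0 0 0 0 0 0 -1;0 0 0 0 0 0 -1;0 0 0 0 0 0 -1;0 0 0 0 0 0 -1;0 0 0 0 0 0 -1;0 0 0 0 0 0 -1"

```text
time: 18.5
ee_pos: [0.5954, -0.0076, 0.3769]
tcp_rot: [-180.0, 0.1, -174.0]
wrist_force: [-0.2, 0.4, 6.5]
opening: 0.0221
grasp_force: 59.5
```

```bash
python3 d.py s5
```

```text
drawer px shut/open (np.float64(282.74681473254907), np.float64(247.38525404603675)) (np.float64(271.9708935941898), np.float64(253.4105376796418))
[[135, 0, 215, 202, 12423], [64, 65, 70, 140, 2335], [99, 64, 32, 22, 250], [125, 105, 41, 73, 549], [117, 180, 26, 69, 376], [273, 211, 28, 13, 76], [88, 218, 27, 18, 167], [249, 221, 21, 9, 54], [80, 222, 7, 27, 49], [196, 236, 33, 15, 76], [203, 244, 69, 32, 161], [136, 273, 26, 18, 92], [106, 277, 17, 37, 128]]
[-0.42691616  0.44957322  5.87817071]
```

>>> carry_out:
  targets: "0 0 0.02 0 0 0 -1;0 0 0 0 0 0 -1;0 0 0 0 0 0 -1;0 0 0 0 0 0 -1;0 0 0 0 0 0 -1;0 0 0 0 0 0 -1;0 0 0 0 0 0 -1;0 0 0 0 0 0 -1"

```text
time: 19.22
ee_pos: [0.5955, -0.0076, 0.3758]
tcp_rot: [-180.0, 0.0, -174.0]
wrist_force: [0.4, 1.1, 5.2]
opening: 0.0218
grasp_force: 59.4
```

>>> carry_out:
  targets: "0 0 0.02 0 0 0 -1;0 0 0 0 0 0 -1;0 0 0 0 0 0 -1;0 0 0 0 0 0 -1;0 0 0 0 0 0 -1;0 0 0 0 0 0 -1;0 0 0 0 0 0 -1;0 0 0 0 0 0 -1"

```text
time: 19.88
ee_pos: [0.5954, -0.0076, 0.3751]
tcp_rot: [-180.0, 0.0, -174.0]
wrist_force: [0.2, -0.5, 6.1]
opening: 0.0222
grasp_force: 59.4
```

```bash
python3 d.py s6
```

```text
drawer px shut/open (np.float64(282.74681473254907), np.float64(247.38525404603675)) (np.float64(271.9708935941898), np.float64(253.4105376796418))
[[134, 0, 216, 203, 12642], [63, 65, 71, 136, 2367], [99, 64, 32, 22, 252], [125, 105, 41, 73, 554], [117, 180, 26, 69, 380], [315, 205, 10, 13, 52], [273, 211, 28, 13, 73], [88, 219, 27, 17, 166], [250, 221, 20, 9, 52], [80, 222, 7, 27, 48], [196, 236, 33, 15, 78], [203, 239, 92, 37, 613], [136, 273, 26, 18, 89], [106, 277, 17, 37, 129]]
[0.09234173 0.16742683 5.54160208]
```

Run:
```python
from h import *
a=load('s6')[0][195:285,230:350];cv2.imwrite('pics/c6.png',cv2.resize(a,None,fx=4,fy=4,interpolation=cv2.INTER_CUBIC)[:,:,::-1])
```

```text
(no output)
```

View pics/c6.png

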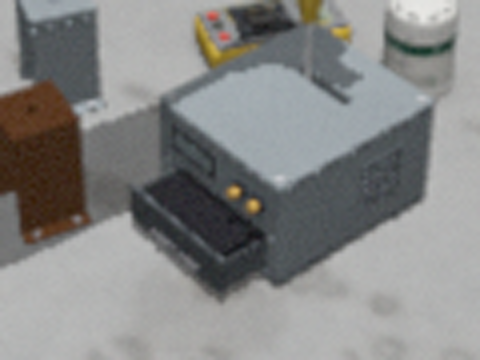

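The drawer is out, visible at crop (130–265, 175–295). I'll withdraw the blade and go back to the stand.

>>> carry_out:
  targets: "0 0 -0.1 0 0 0 -1;0 0 -0.25 0 0 0 -1;0 0 -0.35 0 0 0 -1;0 0 -0.35 0 0 0 -1;0 0 -0.35 0 0 0 -1;0 0 -0.25 0 0 0 -1;0 0 -0.15 0 0 0 -1;0 0 0 0 0 0 -1"

```text
time: 20.6
ee_pos: [0.5954, -0.0076, 0.448]
tcp_rot: [-180.0, 0.1, -174.0]
wrist_force: [0.9, -0.2, -1.0]
opening: 0.0219
grasp_force: 58.9
```

```bash
python3 -c "
from h import *
go((.478,.2126,.448),(180,0,-174))"
```

```text
t 20.6 ee [ 0.5954 -0.0076  0.448 ] [-1.7999e+02  9.0000e-02 -1.7405e+02] rot first (u) [-0.001  0.015 -0.008] then shift (u) [2.345e+00 5.782e+00 1.000e-03]
```

>>> carry_out:
  targets: "0.1 0.25 0 0 0 0 -1;0.18 0.45 0 0 0 0 -1;0.18 0.45 0 0 0 0 -1;0.18 0.45 0 0 0 0 -1;0.18 0.45 0 0 0 0 -1;0.18 0.45 0 0 0 0 -1;0.18 0.45 0 0 0 0 -1;0.18 0.45 0 0 0 0 -1"

```text
time: 21.27
ee_pos: [0.5261, 0.1233, 0.4458]
tcp_rot: [-180.0, -0.1, -174.0]
wrist_force: [0.6, -0.4, -1.3]
opening: 0.0221
grasp_force: 58.8
```

>>> carry_out:
  targets: "0.18 0.45 0 0 0 0 -1;0.18 0.45 0 0 0 0 -1;0.18 0.43 0 0 0 0 -1;0.18 0.4 0 0 0 0 -1;0.18 0.35 0 0 0 0 -1;0.085 0.3 0 0 0 0 -1;0 0 0 0 0 0 -1;0 0 0 0 0 0 -1"

```text
time: 21.93
ee_pos: [0.4778, 0.2132, 0.4463]
tcp_rot: [-180.0, -0.0, -174.0]
wrist_force: [-0.2, 0.4, -2.3]
opening: 0.022
grasp_force: 58.9
```

Run:
```python
from h import *
go((.478,.2126,.420),(180,0,-174))
im,c=snap('wrist','w5');V=np.array(c['view']);K=[c['fx'],c['fy'],c['cx'],c['cy']]
e=monitor.get_obs()['ee_pos'];print('hole exp',proj(V,K,(.478,.2126,.105)),'tip exp',proj(V,K,e-[0,0,.3035]))
g=cv2.cvtColor(im,cv2.COLOR_RGB2GRAY)
print('cols 256..302')
for r in range(180,212): print(r,' '.join('%3d'%x for x in g[r,256:302]))
```

```text
t 21.9333 ee [0.4778 0.2132 0.4463] [-1.7998e+02 -1.0000e-02 -1.7396e+02] rot first (u) [-0.004 -0.002  0.006] then shift (u) [-0.004 -0.015  0.657]
hole exp (np.float64(277.1218467168488), np.float64(192.64585821901065)) tip exp (np.float64(277.1278302406548), np.float64(202.19747503878318))
cols 256..302
180 190 191 191 193 193 192 191 191 191 191 190 191 191 191 193 193 192 190 191 189 189 189 190 190 190 191 190 192 191 190 151 111 109 111 109 108 108 109 108 111 112 112 112 110 111 111
181 190 191 191 192 192 190 191 191 191 191 191 191 192 193 193 192 191 191 190 189 190 190 190 191 191 192 190 190 190 191 149 113 110 109 110 110 109 110 109 110 111 110 111 112 112 111
182 189 190 190 191 191 191 189 190 189 191 189 191 191 192 192 191 191 190 190 189 189 191 191 191 191 189 189 189 190 189 149 110 111 110 110 110 111 110 111 111 111 112 110 111 112 110
183 190 189 191 191 190 191 190 189 189 189 190 190 191 191 191 190 190 190 188 189 189 190 189 190 189 189 189 189 189 189 150 111 111 110 111 111 110 110 110 109 111 110 109 111 111 111
184 190 191 191 191 190 191 190 188 187 
[... 4523 characters left out ...]
 111 112 112 113 112 112 107 106 108 109 103  99  96  99 108 113 113 114 113 114 114 113 113 111 112 113 113 113 115 113 113 114 108  95
209 112 112 112 112 113 112 111 111 111 110 110 112 112 113 111 112 111 113 108 108 111 108 103 100  97 100 108 113 113 113 112 113 112 112 113 114 113 113 113 113 112 114 114 112 100  92
210 112 111 112 114 112 112 112 110 111 110 111 110 112 112 114 114 113 114 108 110 113 115 115 105  98  98 107 113 112 113 112 113 113 113 113 114 114 113 113 114 114 113 113 108  97  90
211 115 111 112 112 112 111 111 110 110 110 110 111 111 112 114 113 114 115 112 112 116 118 114 105  97 100 107 111 113 113 113 113 114 115 113 114 116 114 115 115 113 113 113 104  95  93
```

Hole centre is at px (277.4,191.6) and the tip at about (278,198.5), so the alignment is within about 1 mm. I'll nudge, lower close to the plate and check once more.

>>> carry_out:
  targets: "-0.018 -0.02 0.1 0 0 0 -1;0 0 0.15 0 0 0 -1;0 0 0.15 0 0 0 -1;0 0 0.15 0 0 0 -1;0 0 0.12 0 0 0 -1;0 0 0 0 0 0 -1;0 0 0 0 0 0 -1;0 0 0 0 0 0 -1"

```text
time: 22.65
ee_pos: [0.4789, 0.2119, 0.4202]
tcp_rot: [180.0, 0.0, -174.0]
wrist_force: [-0.7, 0.5, -1.5]
opening: 0.0222
grasp_force: 58.9
```

Run:
```python
from h import *
go((.478,.2126,.400),(180,0,-174))
im,c=snap('wrist','w6');V=np.array(c['view']);K=[c['fx'],c['fy'],c['cx'],c['cy']]
e=monitor.get_obs()['ee_pos'];print('hole exp',proj(V,K,(.478,.2126,.105)),'tip exp',proj(V,K,e-[0,0,.3035]),'e at plate',proj(V,K,[e[0],e[1],.105]))
g=cv2.cvtColor(im,cv2.COLOR_RGB2GRAY)
print('cols 264..294')
for r in range(186,208): print(r,' '.join('%3d'%x for x in g[r,264:294]))
```

```text
t 22.65 ee [0.4789 0.2119 0.4202] [ 1.8000e+02  4.0000e-02 -1.7405e+02] rot first (u) [ 0.001  0.007 -0.008] then shift (u) [0.02  0.02  0.505]
hole exp (np.float64(278.3469746202674), np.float64(197.66278617667342)) tip exp (np.float64(277.55068858196137), np.float64(201.6799529056045)) e at plate (np.float64(277.5643612225586), np.float64(198.47344982832124))
cols 264..294
186 195 194 193 194 196 195 196 196 195 194 194 195 194 194 195 193 195 194 193 195 155 113 114 113 113 114 114 112 112 112
187 193 193 194 195 195 194 196 194 194 195 193 193 192 194 194 194 194 194 194 193 153 114 115 113 114 113 114 112 111 113
188 193 195 194 195 194 194 193 194 194 193 194 193 193 192 193 194 194 194 194 192 152 113 114 113 114 114 114 112 113 113
189 192 192 192 193 194 196 196 194 194 193 193 192 190 191 191 192 193 194 193 193 152 113 113 114 113 114 113 114 113 114
190 193 191 193 194 195 194 194 195 194 193 194 193 192 192 189 191 193 192 192 193 153 114 114 113 113 113 114 114 113 114
191 192 193 193 196 194 193 195 195 195 194 193 191 188 182 171 174 179 187 191 183 143 115 113 114 11
[... 1305 characters left out ...]
 172 126  97 100 101  99  95 102 110 112 112 114 114 115 115 116 116 115 114 112
203 191 192 192 193 185 189 192 192 192 191 164 119 100 104 104 100  98 107 112 113 112 112 113 113 115 115 115 116 113 114
204 192 191 193 192 153 154 176 176 184 190 165 120 103 106 106 102  98 124 124 113 113 113 112 113 114 113 114 115 113 112
205 183 176 175 175 144 112 114 114 163 189 165 123 105 107 106 102  99 127 125 113 114 112 114 113 115 117 115 113 114 114
206 152 113 114 112 113 114 113 112 153 173 153 120 107 110 111 106 104 129 127 114 112 114 115 114 116 115 116 114 115 112
207 145 113 114 114 113 114 113 112 114 113 108 105 109 110 111 108 104 123 124 114 114 112 114 116 116 114 112 114 113 114
```

Tip and hole centre agree within about 0.5 mm, so I'll insert.

>>> carry_out:
  targets: "0 0.008 0.1 0 0 0 -1;0 0 0.1 0 0 0 -1;0 0 0.1 0 0 0 -1;0 0 0.1 0 0 0 -1;0 0 0.1 0 0 0 -1;0 0 0.1 0 0 0 -1;0 0 0 0 0 0 -1;0 0 0 0 0 0 -1"

```text
time: 23.37
ee_pos: [0.4788, 0.2122, 0.3958]
tcp_rot: [-180.0, 0.0, -174.0]
wrist_force: [0.3, -0.3, -1.3]
opening: 0.0218
grasp_force: 58.9
```

>>> carry_out:
  targets: "0 0 0.1 0 0 0 -1;0 0 0.1 0 0 0 -1;0 0 0.1 0 0 0 -1;0 0 0.1 0 0 0 -1;0 0 0.1 0 0 0 -1;0 0 0.1 0 0 0 -1;0 0 0 0 0 0 -1;0 0 0 0 0 0 -1"

```text
time: 24.03
ee_pos: [0.4788, 0.2122, 0.3718]
tcp_rot: [-180.0, 0.0, -174.0]
wrist_force: [0.1, -0.9, -1.4]
opening: 0.0216
grasp_force: 58.9
```

In the hole freely, tip at about 0.068. Down further.

>>> carry_out:
  targets: "0 0 0.17 0 0 0 -1;0 0 0.17 0 0 0 -1;0 0 0.17 0 0 0 -1;0 0 0.17 0 0 0 -1;0 0 0.17 0 0 0 -1;0 0 0.17 0 0 0 -1;0 0 0.1 0 0 0 -1;0 0 0 0 0 0 -1"

```text
time: 24.7
ee_pos: [0.4787, 0.2122, 0.326]
tcp_rot: [-180.0, -0.1, -174.0]
wrist_force: [-0.7, 0.6, -0.9]
opening: 0.0221
grasp_force: 58.9
```

>>> carry_out:
  targets: "0 0 0.04 0 0 0 -1;0 0 0.04 0 0 0 -1;0 0 0.03 0 0 0 -1;0 0 0 0 0 0 -1;0 0 0 0 0 0 -1;0 0 0 0 0 0 -1;0 0 0 0 0 0 -1;0 0 0 0 0 0 -1"

```text
time: 25.37
ee_pos: [0.479, 0.2122, 0.3229]
tcp_rot: [180.0, 0.0, -174.0]
wrist_force: [-0.5, 0.4, -1.5]
opening: 0.0218
grasp_force: 58.9
```

>>> carry_out:
  targets: "0 0 0.04 0 0 0 -1;0 0 0.04 0 0 0 -1;0 0 0.03 0 0 0 -1;0 0 0 0 0 0 -1;0 0 0 0 0 0 -1;0 0 0 0 0 0 -1;0 0 0 0 0 0 -1;0 0 0 0 0 0 -1"

```text
time: 26.03
ee_pos: [0.4789, 0.2122, 0.3185]
tcp_rot: [180.0, 0.0, -174.0]
wrist_force: [0.6, 0.4, -1.6]
opening: 0.0219
grasp_force: 58.9
```

>>> carry_out:
  targets: "0 0 0.03 0 0 0 -1;0 0 0 0 0 0 -1;0 0 0 0 0 0 -1;0 0 0 0 0 0 -1;0 0 0 0 0 0 -1;0 0 0 0 0 0 -1;0 0 0 0 0 0 -1;0 0 0 0 0 0 -1"

```text
time: 26.7
ee_pos: [0.4789, 0.2122, 0.3172]
tcp_rot: [180.0, 0.0, -174.0]
wrist_force: [0.7, 0.8, -0.6]
opening: 0.0221
grasp_force: 58.9
```

>>> carry_out:
  targets: "0 0 0.025 0 0 0 -1;0 0 0 0 0 0 -1;0 0 0 0 0 0 -1;0 0 0 0 0 0 -1;0 0 0 0 0 0 -1;0 0 0 0 0 0 -1;0 0 0 0 0 0 -1;0 0 0 0 0 0 -1"

```text
time: 27.37
ee_pos: [0.4789, 0.2122, 0.3162]
tcp_rot: [180.0, 0.0, -174.0]
wrist_force: [0.1, -0.6, 0.8]
opening: 0.0222
grasp_force: 59.0
```

>>> carry_out:
  targets: "0 0 0.025 0 0 0 -1;0 0 0 0 0 0 -1;0 0 0 0 0 0 -1;0 0 0 0 0 0 -1;0 0 0 0 0 0 -1;0 0 0 0 0 0 -1;0 0 0 0 0 0 -1;0 0 0 0 0 0 -1"

```text
time: 28.03
ee_pos: [0.4789, 0.2122, 0.3162]
tcp_rot: [180.0, 0.1, -174.0]
wrist_force: [-1.2, -0.8, 5.2]
opening: 0.0218
grasp_force: 59.6
```

Seated: contact at 0.3162, the same height as at the pick-up. I'll release and rise.

>>> carry_out:
  newtons: 20
  targets: "0 0 0 0 0 0 -1;0 0 0 0 0 0 -0.4;0 0 0 0 0 0 -0.2;0 0 0 0 0 0 0;0 0 0 0 0 0 0.5;0 0 0 0 0 0 1;0 0 0 0 0 0 1;0 0 0 0 0 0 1"

```text
time: 28.7
ee_pos: [0.4789, 0.2122, 0.3151]
tcp_rot: [-180.0, 0.0, -174.0]
wrist_force: [-0.9, 0.8, -0.7]
opening: 0.0852
grasp_force: 0.0
```

>>> carry_out:
  targets: "0 0 0 0 0 0 1;0 0 -0.3 0 0 0 1;0 0 -0.5 0 0 0 1;0 0 -0.6 0 0 0 1;0 0 -0.6 0 0 0 1;0 0 -0.6 0 0 0 1;0 0 -0.5 0 0 0 1;0 0 -0.2 0 0 0 1"

```text
time: 29.37
ee_pos: [0.4787, 0.2121, 0.4511]
tcp_rot: [179.9, 0.3, -174.0]
wrist_force: [1.3, 0.2, 0.5]
opening: 0.0853
grasp_force: 0.0
```

Run:
```python
from h import *
o=monitor.get_obs();print(o['time'],o['ee_pos'],o['opening'],o['wrist_force'])
B=dict(scene=(235,165,20,40),side=(265,218,40,60))
for n in('scene','side'):
    im,c=snap(n,n+'9');old=load(n+'0')[0]
    for t,x in(('old',old),('new',im)):
        hsv=cv2.cvtColor(x,cv2.COLOR_RGB2HSV);m=cv2.inRange(hsv,(18,120,90),(35,255,255))
        k,l,s,ce=cv2.connectedComponentsWithStats(m)
        u,v=B[n][:2]
        print(n,t,[(a.tolist(),b.round(1).tolist()) for a,b in zip(s[1:],ce[1:]) if a[4]>30 and abs(b[0]-u-10)<30 and abs(b[1]-v-20)<30])
d=np.abs(load('scene9')[0].astype(int)-load('s6')[0]).sum(2);print('drawer region change vs open pic',(d[240:272,262:296]>60).sum())
```

```text
29.3667 [0.47865296 0.21211675 0.45108816] 0.08527949466957807 [1.28847637 0.2124243  0.53913678]
scene old [([239, 171, 7, 23, 107], [242.2, 181.5]), ([259, 171, 17, 17, 120], [266.1, 176.7])]
scene new [([240, 171, 6, 23, 104], [242.5, 181.9]), ([259, 171, 17, 17, 121], [266.1, 176.6])]
side old [([279, 223, 10, 39, 347], [283.6, 240.9])]
side new [([279, 223, 10, 39, 346], [283.5, 240.8])]
drawer region change vs open pic 17
```

The screwdriver is home, with the same silhouette as at the start, and the drawer is still out.

```bash
python3 -c "
from h import *
print(bot.job_done())"
```

```text
the job is handed in; nothing more can be done
None
```

The drawer is open, the screwdriver is back upright in its stand and released, the other things on the bench were left alone, and the job was handed in at about 29.5 s.

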